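# Lock the pull-out bin tray with its pin

## Robot

A 6-joint arm with a two-finger parallel gripper is mounted at the origin on the work surface. World frame = base frame: x ahead of the robot, y to its left, z up, the work surface at z = 0. Lengths are in m, angles in rad, forces in N, time in s.
With the tool pointing down it reaches from about 0.35 to 0.975 m from the base axis. Payload 4.9 kg.
Tool frame: the origin (TCP) lies at the very end of the fingers, on their centre line; the grasp point (between the pads) lies 19 mm behind it; z points along the fingers, y is the line along which they close (so a half turn about z gives the same grasp; the last joint's range is limited). The gripper opens to 85 mm and grips with 20 to 120 N. Pads are 22 mm wide; open, the fingers measure 114 mm over their backs; the gripper's body (76 mm by 85 mm) begins 54 mm behind the grasp point. The pads swing forward as they close: fully open they stand 13 mm farther back than shut.
Start: joints at [0.995, 0.053, 1.613, -0, 1.476, -0.119], TCP at [0.276, 0.561, 0.231] pointing down, gripper open.
Joint ranges: [-3.01, 3.01], [-1.01, 2.22], [0.06, 2.58], [-1.02, 4.17], [0.09, 2.62], [-3.14, 3.14]. Speed limits (rad/s): [2.57, 2.57, 3.14, 3.14, 3.14, 3.14].

## Interface

Orientations are given as a unit quaternion [w, x, y, z].
In Python, from plant import monitor, vision, manip gives the robot as it stands. The module is installed in compiled form; this text tells all that it offers.
- The arm moves only by the tool arm_command, never from a script. Its argument "rows" is a list of rows, each a list of 3 entries, a list of its own where there are three numbers: the finger opening in mm, from 0 to 85.4, then the shift along the world's x, y, z in units of 30 cm (1.0 is 30 cm), then the turn, a rotation vector about the world's x, y, z in units of pi/2 rad (1.0 is pi/2 rad). In form: [[claw, [x, y, z], [wx, wy, wz]], ...]. A call has 1 to 12 rows; each row is the pose to reach, as a shift and turn from the pose commanded when the call began; what a row does not reach only later rows make up. A row lasts 1/12 s, in which the tool goes at most 41.7 mm and 7.16 degrees, less where a joint would pass 70% of its speed; a pose out of reach is approached as far as the arm can. A call with a number of a shift or a turn outside -1 to 1 is refused whole. A call with a gripper value outside its range is refused whole. The fingers move at their own pace and stop on an object; the grip force is fixed at half the most. Time passes only in rows, so rows that repeat a pose let the fingers close. It gives the time, the measured TCP pose, the force, the opening and the grip force at its end, in the units of the state.
- monitor.state(): the state, without advancing time (a new reading comes with each control period).
- vision.grab_frame(name): name is "side" or "top"; returns a dict with "color" (400x640x3 uint8, red, green, blue), "z_map" (400x640 float32, m along the optical axis (not along the pixel's ray), 0 where there is no reading), "mtx" (3x3 intrinsics, pixels), "R" (3x3) and "t" (3): a world point X has camera coordinates R X + t. Camera axes: x right, y down, z forward; pixel columns grow to the right and rows downward; lengths in m; the calibration is good to about 2 mm. A picture is of the moment at which its call begins.
- manip.job_done(): hands the job in; it is judged then, once.
The state is a dict: "time": time; "joint_pos": joint angles; "joint_vel": joint speeds; "joint_efforts": joint torques, N m; "tool_pos": TCP position; "tool_rot": TCP orientation; "contact_force": force on the tool from outside, world axes, zero at the start; "ft_torque": the same for the moment, N m; "gripper_width": opening from 0.0 (shut) to 1.0 (fully open); "grasp_force": force on a finger pad.
Only numpy, scipy, OpenCV 4.12 (cv2) and the standard library are available. Lean on these libraries where they do the work, as an engineer would, in place of code of your own. Each camera call takes 0.05 s, during which the arm holds its last target. There are 200 camera calls.

## Task

The pull-out tray with the blue bin has been left open. Push the tray fully home, then slide the loose steel lock pin all the way through both lugs and the tray's tongue, until its head stops against the saddle, so that the tray is locked. Leave the other loose things on the bench where they are.

Things in the scene. Friction and masses are not known exactly. Their poses are not given: they have to be found in the camera images.
- frame: Steel lock frame, bolted to the bench. Origin on the bench top straight below the pin's line. +x: the way the tray slides home (away from the robot); +y: the way the pin slides in; z up. Two upright lugs with 15 mm holes, 8 mm thick, 44 mm wide, 52 mm tall, at y -64 to -56 and -34 to -26 mm; the tray's tongue goes between them. Sole plate under the tray: x -55 to 145, y -70 to 165 mm.
- hole (a point): Centre of the hole in the outer lug's outer face, 26.5 mm above the bench. Axes as the frame's.
- saddle_end (a point): Outer end of the saddle, on the pin's line, 26 mm above the bench: where the pin's head stops. The saddle is a trough 15.5 mm wide, 36 mm wide outside, 29 mm high, reaching 60 mm from here to the outer lug. From here to 146 mm farther out (-y) runs a flat apron 70 mm wide, 14 mm high, with two low kerbs 23 mm apart and 20 mm high, between which the pin's head rests.
- tray (a joint): How far the tray is pulled out of the frame towards the robot, in m: 0 = fully home against its stop (tongue's hole in line with the lugs' holes), at most 0.11. It slides with light friction (2 N) and stays where it is left.
- tray_front (a point): Middle of the top edge (z = 56 mm) of the tray's upright front flange, on its robot-side face. The flange is a metal plate 150 mm wide, 6 mm thick, from z = 12 to 56 mm. On the tray 35 mm behind it sits a fixed blue bin with coils: front 53 mm high, rear part 103 mm high from 100 mm behind the flange. With the tray home, this point is at x = -70, y = 75 mm in the frame.
- tongue_hole (a point): Centre of the 17 mm hole in the tray's tongue, a flat upright metal plate 8 mm thick (along y), 76 mm long, top at z = 46 mm, beside the tray. With the tray home it lies between the two lugs, in line with their holes.
- pin: Loose plain steel lock pin, lying level in the saddle, pointing at the holes. Shank 12 mm diameter, 106 mm long, tapered tip; round head 24 mm diameter, 16 mm thick. Origin on its axis at the shoulder (shank meets head), 26 mm above the bench; own +y runs to the tip (tip y +106, head's back y -16 mm). Home: origin at saddle_end, tip 8 mm past the inner lug. It may roll about y.
- coil_a: Bystander: copper-coloured coil, disc of 96 mm diameter, 32 mm high, lying flat; origin under its centre.
- coil_b: Bystander: coil, disc of 92 mm diameter, 30 mm high, stacked on coil_a; origin under its centre.
- coil_c: Bystander: coil, disc of 80 mm diameter, 26 mm high, lying flat; origin under its centre.
- carton: Bystander: closed cardboard carton 90 x 70 x 60 mm high; origin under its centre.
- screwdriver: Bystander: screwdriver lying on the bench, about 200 mm long along its x; origin on the bench side near its middle.
- tape: Bystander: roll of clear tape, ring of 90 mm diameter, 24 mm high, lying flat; origin under its centre.
- oiler: Bystander: small standing white bottle, 48 mm diameter, 120 mm high; origin under its centre.

How it is judged:
On the way, in this order (a step that is already met when the one before it is completed fails the run):
1. the tray is pushed fully home (value of joint tray below 0.004 m), for 0.2 s.
2. the pin is pushed home through both lugs and the tongue (value of joint tray below 0.004 m and y of pin in the frame of frame between -0.128 and -0.12 m and x of pin in the frame of frame between -0.005 and 0.005 m and z of pin in the frame of frame between 0.021 and 0.032 m and angle between the y axis of pin and the y axis of frame, either way round below 0.08 rad), for 0.2 s.
At the end, for the whole second after the job is handed in: The tray is home (pulled out less than 4 mm) and the pin lies through both lugs and the tongue: its shoulder within 4 mm of the saddle's outer end, its axis within 5 mm of the holes' line and within 0.08 rad of it, both at rest (all of step 2 and linear speed of pin below 0.02 m/s and velocity of joint tray below 0.02 m/s); the robot touches nothing.
It fails at once if one of the other loose things is pushed away (more than 30 mm) (distance of any of coil_a, coil_b, coil_c, carton, screwdriver, tape, oiler from where it was at the start of the episode above 0.03 m).
It also fails if it takes over 40 s, if anything falls off the work surface, if the arm or the gripper's body presses on something with over 40 N, if the wrist force passes 120 N, or if a joint passes its speed limit or range.

## Working session

There is one attempt and no reset: what is moved stays moved. The work goes in short steps, Python scripts to look and compute and a tool call to move; the robot and the scene stay as the last step left them, time stands still between calls to the robot, and variables do not carry over. Pictures are saved under pics/ and viewed, at most 10 in all, crops included, and the job is handed in when it is done.

Besides the shell and the picture viewer there is one more tool, called after "Call:" as name(argument=value, ...) on one line, values as JSON. arm_command: Moves the arm, as the interface text tells. Shifts and turns lie within -1 to 1; 1 stands for 30 cm of shift or pi/2 rad of turn. Its arguments: {"type":"object","properties":{"rows":{"type":"array"}},"required":["rows"]}

```bash
mkdir -p pics; cat > h.py <<'E'
import numpy as np, cv2
from plant import monitor, vision, manip
def grab(n, save=None):
    f=vision.grab_frame(n)
    if save: cv2.imwrite('pics/'+save, f['color'][:,:,::-1])
    np.savez('/tmp/'+n+'.npz', **{k:np.array(v) for k,v in f.items()})
    return f
def cloud(f):
    K=f['mtx'];z=f['z_map'];v,u=np.mgrid[0:400,0:640]
    c=np.stack([(u-K[0,2])/K[0,0]*z,(v-K[1,2])/K[1,1]*z,z],-1)
    return (c-f['t'])@f['R']   # world
E
python3 -c "
from h import *
for n in('top','side'):
  f=grab(n,n+'1.png'); print(n,-f['R'].T@f['t'],f['mtx'][0,0])
s=monitor.state();print(s['time'],s['tool_pos'],s['tool_rot'],s['contact_force'],s['gripper_width'])
"
```

```text
top [0.30819264 0.01092813 1.64675824] 487.06778393697823
side [ 0.16584965 -0.90832881  1.06816337] 458.71459964285884
0.1 [0.27536098 0.56044205 0.23018529] [-3.20274607e-04  2.26422597e-01  9.74028713e-01 -8.77837919e-04] [-0.05447884 -0.57250946 -0.17763159] 1.0019736526204384
```

View pics/top1.png

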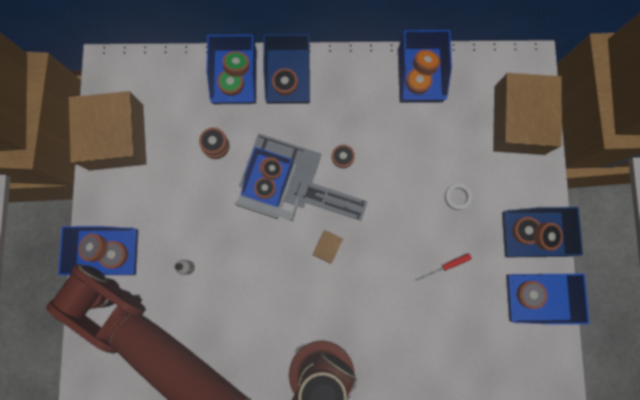

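View pics/side1.png

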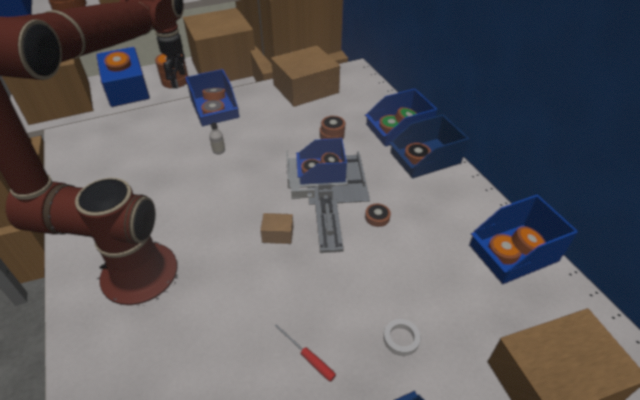

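Top view: the tray is at about (240-320, 135-220), the saddle and apron run right to (365, 210), and the carton is at (328, 247). I'll zoom in and build a height map.

```bash
python3 -c "
from h import *
a=cv2.imread('pics/top1.png')[125:265,220:380]
a=cv2.resize(a,None,fx=5,fy=5,interpolation=cv2.INTER_CUBIC)[:600]
cv2.imwrite('pics/c1.png',cv2.convertScaleAbs(a,alpha=1.4))
b=cv2.imread('pics/side1.png')[130:260,250:400]
cv2.imwrite('pics/c2.png',cv2.convertScaleAbs(cv2.resize(b,None,fx=4.6,fy=4.6,interpolation=cv2.INTER_CUBIC),alpha=1.4))
f=np.load('/tmp/top.npz');P=cloud(f)
z=P[...,2]; print('bench z',np.median(z[230:290,350:400]))
np.set_printoptions(linewidth=250)
print('z mm rows 176-222, cols 290..370')
for v in range(176,224,2): print(v,(z[v,290:372:2]*1000).round().astype(int))
for p in [(147,256),(157,313),(218,277)]: print(p,P[p])
"
```

```text
bench z 0.0001724265126472699
z mm rows 176-222, cols 290..370
176 [  21   19    6    4    8    6    0    5    9    1    1 1647   -5    2    3    4    0    5   -7    1   -7   -1   -3    3    5   -3   -6    1   -2    1    1   -1    7   -2    2    0   -8   -3   -1   -2    3]
178 [18  5  6  7 -1  2  5 12  9  5  0  5 -2 -3  3 -6 -2  2 -6  0  3  0 -1 -3 -6 -4  5 -1  2 -4  5  6 -2  0  3  1  0  1 -2  1 -1]
180 [19  0  4  0 53  7  6  5  3  7  8  8 -5 -3  4 -2  4  1  0  5 -2  1 -5 -1  2 -2  3 -2  3  4 -1  6 -2 -9  8  4  1 -2  2  2 -7]
182 [ 13   6   7   4  58  35  11   5   4   5  12   2   5  -2   2   1   1   0   5   1   7   2  -5   3 -13  -4  -2   3   0   5   1  -3   2   4   2   3   4   2   6   4  -3]
184 [ 11   1   7   5  53   8  -1   8  55  53  10  14  13   3  -5  -4   7  -1   3  -1  -2   5 -11   1  -5  -1   0  11   3  -2  -3 -11  -6   6   8   1   2  -1  -4   0   0]
186 [   8    1    6   56 1647    1    3    7   50   38   18   15    6   11   18   17   14   -2    1    0    1   -5   -2    2    0    2    3    3    0    0   -3    2    3    0    0    3   -3   -3   -3    3   -1]
188 [ 8  3  6 55 
[... 1950 characters left out ...]
 4 -5 11  0 -9  5  0  3  5 -1 -4  6  0 -2  3  3  1 -2  5 20  5 23 18 22 18 18 -5 -2 -1 -3]
218 [45 46  0  0  0  3 -2  1 -1  1 -6  0 -5 -4  1 -5  4 -5  8  6  2  8  4  4  0  6  6 -3  2 -1  0  6 -2 11 15 14  0  5 -1  6  2]
220 [-2 15 -4  0  4  1  2 -5  0  2 -3  4 -1 -4 -3 -3  6 -3  2  0  3 -2 -6  0 -1 -7 -1  3 -2 -2 10 -5  3  6  0  6  2  4  1  4  0]
222 [  -5   -4    1   -2    3    0    0   -2    2    0   -4    0   -2   -2   -2   -2   -3    5    3   -4    5    5   -4   -1 1647    2   -6    6    9    2   -2    3    4   -8   -1   -7    0    2   -5    1    0]
(147, 256) [0.73075345 0.20725619 0.09896336]
(157, 313) [ 0.72083711  0.0214938  -0.00150048]
(218, 277) [0.50535291 0.14344727 0.02372631]
```

View pics/c1.png

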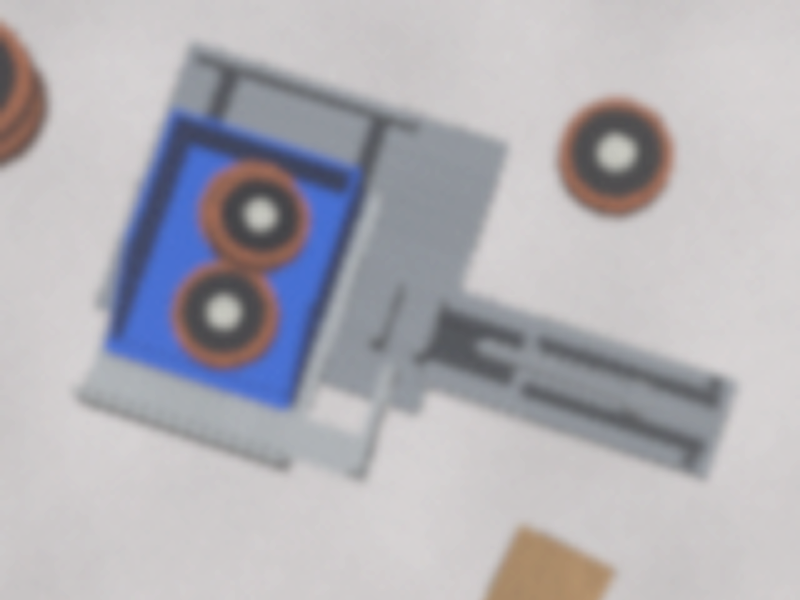

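View pics/c2.png

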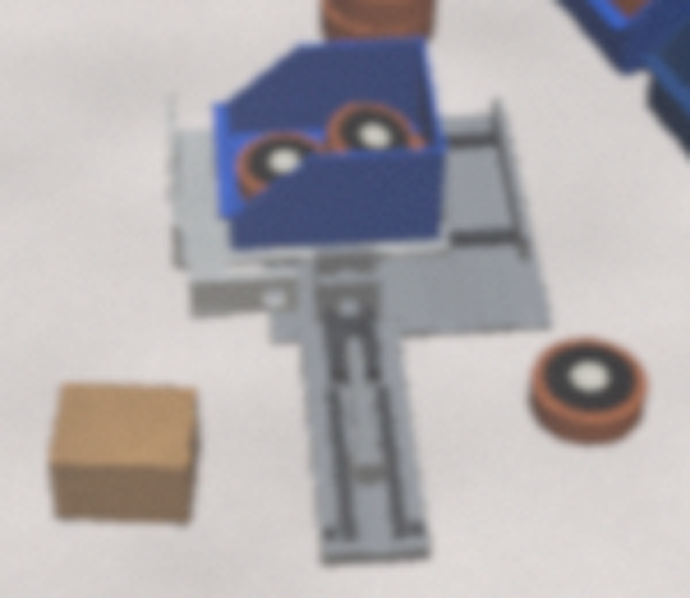

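The crops show the tray pulled out, with the front flange at top px (236-278, 203-218). The lugs are near (300, 190), the tongue sticks out near (295, 210), and the pin head sits between the kerbs near (345, 205). I'll fit the frame pose to the depth.

```bash
cat > fit.py <<'E'
from h import *
from scipy.optimize import minimize, differential_evolution
def local(P,q):
    c,s=np.cos(q[2]),np.sin(q[2]); d=P[:,:2]-q[:2]
    return (d[:,0]*c+d[:,1]*s)*1e3,(-d[:,0]*s+d[:,1]*c)*1e3
def model(x,y,d,py):
    h=np.zeros_like(x); a=abs(x)
    def b(m,z): h[m]=np.maximum(h[m],z)
    b((x>-55)&(x<145)&(y>-70)&(y<165),5)
    b((a<35)&(y>-270)&(y<-124),14)
    b((a>11.5)&(a<15)&(y>-270)&(y<-124),20)
    b((a<18)&(a>7.7)&(y>-124)&(y<-64),29)
    b((a<18)&(y>-124)&(y<-64),18)
    b((a<22)&(y>-64)&(y<-56),52); b((a<22)&(y>-34)&(y<-26),52)
    b((abs(x+67+d)<3)&(abs(y-75)<75),56)
    b((abs(x+d)<38)&(abs(y+45)<4),46)
    r=36-a*a/12
    b((a<6)&(y>py)&(y<py+100),31)
    b((a<11)&(y>py-16)&(y<py),36)
    return h
def use(x,y,d): return (x>-200)&(x<110)&(y>-320)&(y<165)&~((y>-5)&(x>-60-d)) 
def cost(q,P):
    x,y=local(P,q); m=use(x,y,q[3])
    e=abs(P[m,2]*1e3-model(x[m],y[m],q[3],q[4]))
    return np.minimum(e,15).sum()/1000+ (~m).sum()*.005
def fit(d_guess=(0,110),bounds=None,pyb=(-230,-130)):
    f=dict(np.load('/tmp/top.npz')); P=cloud(f)[140:235,225:385].reshape(-1,3)
    P=P[(P[:,2]<.15)&(P[:,2]>-.03)]
    r=differential_evolution(cost,bounds or [(.5,.72),(-.02,.15),(-.5,-.15),d_guess,pyb],args=(P,),seed=1,popsize=25,maxiter=150,polish=False)
    return r
E
cat > run.py <<'E'
from fit import *
r=fit(); q=r.x; print(q,r.fun)
np.save('q.npy',q)
for cam in('top','side'):
    f=dict(np.load('/tmp/'+cam+'.npz')); im=f['color'][:,:,::-1].copy()
    sc=5; x0,y0=(220,125) if cam=='top' else (245,125)
    im=cv2.resize(im[y0:y0+120,x0:x0+155],None,fx=sc,fy=sc,interpolation=cv2.INTER_CUBIC); im=cv2.convertScaleAbs(im,alpha=1.4)
    c,s=np.cos(q[2]),np.sin(q[2])
    def draw(pts,col):
        W=np.array([[q[0]+(x*c-y*s)/1e3,q[1]+(x*s+y*c)/1e3,z/1e3] for x,y,z in pts])
        C=W@f['R'].T+f['t']; p=C[:,:2]/C[:,2:]*[f['mtx'][0,0],f['mtx'][1,1]]+f['mtx'][:2,2]
        cv2.polylines(im,[((p-[x0,y0]+.5)*sc).astype(int)],True,col,1)
    R=lambda a,b,cc,d,z:[(a,cc,z),(b,cc,z),(b,d,z),(a,d,z)]
    d,py=q[3:]
    draw(R(-35,35,-270,-124,14),(0,0,255)); draw(R(-18,18,-124,-64,29),(0,255,0))
    draw(R(-22,22,-64,-56,52),(255,0,0));draw(R(-22,22,-34,-26,52),(255,0,0))
    draw(R(-70-d,-64-d,0,150,56),(0,255,255));draw(R(-38-d,38-d,-49,-41,46),(255,0,255))
    draw(R(-55,145,-70,165,5),(255,255,255)); draw(R(-12,12,py-16,py,26),(0,165,255));draw(R(-6,6,py,py+106,26),(0,165,255))
    cv2.imwrite(f'pics/o_{cam}.png',im); print(im.shape)
E
python3 run.py
```

```text
[ 6.18442748e-01  1.04392071e-01 -3.30104771e-01  5.16885336e+01
 -2.03647256e+02] 67.65946506439138
(600, 775, 3)
(600, 775, 3)
```

View pics/o_top.png

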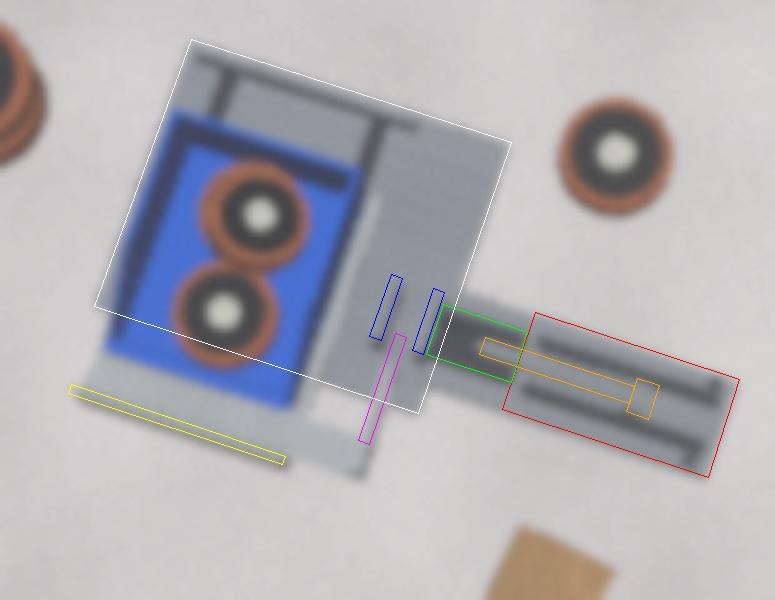

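View pics/o_side.png

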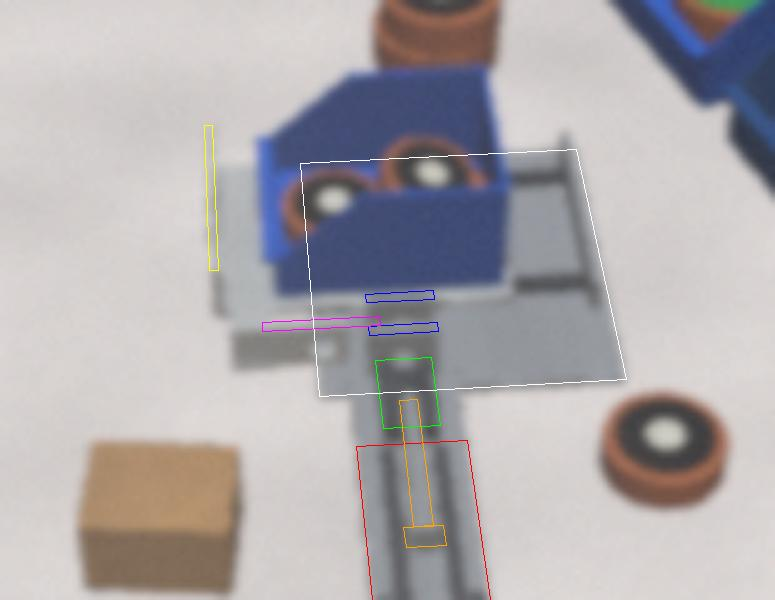

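The overlays agree with both images: the frame is at (0.618, 0.104) with yaw -0.330, the tray is about 52 mm out, and the pin shoulder is at y ≈ -204 mm. The tongue hole projects to about (322, 345) against (325, 348) seen in the side view. Next I move the shut fingers to in front of the flange.

Call:
arm_command(rows=[[0, [0.724, -0.967, -0.1], [0, 0, 0.08]], [0, [0.724, -0.967, -0.1], [0, 0, 0.08]], [0, [0.724, -0.967, -0.1], [0, 0, 0.08]], [0, [0.724, -0.967, -0.1], [0, 0, 0.08]], [0, [0.724, -0.967, -0.1], [0, 0, 0.08]], [0, [0.724, -0.967, -0.1], [0, 0, 0.08]], [0, [0.724, -0.967, -0.1], [0, 0, 0.08]], [0, [0.724, -0.967, -0.1], [0, 0, 0.08]], [0, [0.724, -0.967, -0.1], [0, 0, 0.08]], [0, [0.724, -0.967, -0.1], [0, 0, 0.08]], [0, [0.724, -0.967, -0.1], [0, 0, 0.08]]])

```text
time: 1.02
tool_pos: [0.4932, 0.2694, 0.2005]
tool_rot: [-0.001, 0.166, 0.986, -0.0]
contact_force: [-0.5, 1.3, 0.4]
gripper_width: -0.001
grasp_force: 0.0
```

Call:
arm_command(rows=[[0, [0, -0.143, -0.3], [0, 0, 0]], [0, [0, -0.143, -0.3], [0, 0, 0]], [0, [0, -0.143, -0.3], [0, 0, 0]], [0, [0, -0.143, -0.567], [0, 0, 0]], [0, [0, -0.143, -0.567], [0, 0, 0]], [0, [0, -0.143, -0.567], [0, 0, 0]], [0, [0, -0.143, -0.567], [0, 0, 0]]])

```text
time: 1.6
tool_pos: [0.49, 0.2283, 0.0289]
tool_rot: [-0.003, 0.164, 0.986, -0.001]
contact_force: [0.8, 0.4, 0.6]
gripper_width: -0.002
grasp_force: 0.0
```

Call:
arm_command(rows=[[0, [0.032, -0.011, 0], [0, 0, 0]], [0, [0.063, -0.022, 0], [0, 0, 0]], [0, [0.095, -0.032, 0], [0, 0, 0]], [0, [0.126, -0.043, 0], [0, 0, 0]], [0, [0.158, -0.054, 0], [0, 0, 0]], [0, [0.189, -0.065, 0], [0, 0, 0]], [0, [0.205, -0.07, 0], [0, 0, 0]], [0, [0.205, -0.07, 0], [0, 0, 0]]])

```text
time: 2.27
tool_pos: [0.5562, 0.2061, 0.0315]
tool_rot: [0.001, 0.165, 0.986, -0.0]
contact_force: [-0.4, -0.1, -0.6]
gripper_width: -0.001
grasp_force: 0.0
```

```bash
cat > chk.py <<'E'
from fit import *
import sys
q=np.load('q.npy'); s=monitor.state()
x,y=local(np.array([s['tool_pos']]),q); print('tool local',x,y,s['tool_pos'],s['time'])
grab('top'); grab('side')
b=[(v-.001,v+.001) for v in q[:2]]+[(q[2]-.005,q[2]+.005),(-10,60),(-225,-110)]
r=fit(bounds=b); print(r.x,r.fun)
E
python3 chk.py
```

```text
tool local [-91.88941664] [76.05914441] [0.55616856 0.20612989 0.03152423] 2.2667
[ 6.18983964e-01  1.04207699e-01 -3.31565250e-01  2.44918066e+01
 -1.96704230e+02] 55.919928764012326
```

```bash
sed -i 's/^r=fit(); q=r.x.*/q=np.load("q.npy"); q[3]=11/; s/^np.save.*//' run.py; python3 run.py; python3 -c "
import cv2,numpy as np
a=cv2.imread('pics/o_top.png');b=cv2.imread('pics/o_side.png')
cv2.imwrite('pics/m2.png',cv2.resize(np.hstack([a[200:,50:450],b[50:450,150:550]]),None,fx=1,fy=1))"
```

```text
(600, 775, 3)
(600, 775, 3)
```

View pics/m2.png

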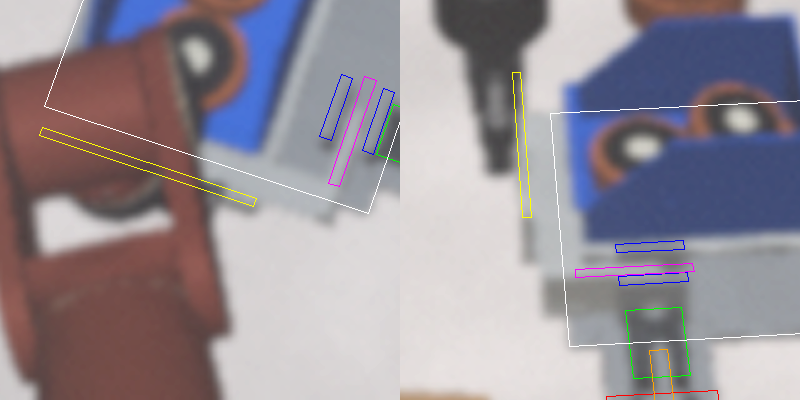

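The picture shows the tray moving ahead of the fingers (flange at left panel (40-255, 130-205)), with about 11 mm to go. I'll continue gently.

Call:
arm_command(rows=[[0, [0.016, -0.005, 0], [0, 0, 0]], [0, [0.025, -0.009, 0], [0, 0, 0]], [0, [0.032, -0.011, 0], [0, 0, 0]], [0, [0.035, -0.012, 0], [0, 0, 0]], [0, [0.035, -0.012, 0], [0, 0, 0]]])

```text
time: 2.78
tool_pos: [0.5646, 0.2031, 0.0308]
tool_rot: [-0.0, 0.165, 0.986, -0.0]
contact_force: [-1.6, -0.5, -0.9]
gripper_width: 0.002
grasp_force: 0.7
```

Friction-level force, so it isn't at the stop yet. I'll go on in 1.5 mm rows.

Call:
arm_command(rows=[[0, [0.005, -0.002, 0], [0, 0, 0]], [0, [0.009, -0.003, 0], [0, 0, 0]], [0, [0.009, -0.003, 0], [0, 0, 0]]])

```text
time: 3.03
tool_pos: [0.5675, 0.2022, 0.031]
tool_rot: [-0.0, 0.165, 0.986, -0.0]
contact_force: [-2.3, -0.5, -0.5]
gripper_width: 0.004
grasp_force: 0.9
```

Call:
arm_command(rows=[[0, [0.005, -0.002, 0], [0, 0, 0]], [0, [0.009, -0.003, 0], [0, 0, 0]], [0, [0.009, -0.003, 0], [0, 0, 0]]])

```text
time: 3.28
tool_pos: [0.5674, 0.2022, 0.0311]
tool_rot: [-0.004, 0.165, 0.986, -0.0]
contact_force: [-12.7, 2.4, 5.9]
gripper_width: 0.002
grasp_force: 6.2
```

The tray has reached its stop (12.7 N). I'll back off, lift and head for the pin.

Call:
arm_command(rows=[[0, [-0.07, 0.024, 0], [0, 0, 0]], [0, [-0.07, 0.024, 0.1], [0, 0, 0]], [0, [-0.07, 0.024, 0.4], [0, 0, 0]], [0, [-0.07, 0.024, 0.4], [0, 0, 0]], [0, [-0.07, 0.024, 0.4], [0, 0, 0]], [0, [-0.1, -0.9, 0.4], [0, 0, 0]], [0, [-0.1, -0.9, 0.4], [0, 0, 0]], [0, [-0.1, -0.9, 0.4], [0, 0, 0]], [0, [-0.1, -0.9, 0.4], [0, 0, 0]], [0, [-0.1, -0.9, 0.4], [0, 0, 0]], [0, [-0.1, -0.9, 0.4], [0, 0, 0]], [0, [-0.1, -0.9, 0.4], [0, 0, 0]]])

```text
time: 4.28
tool_pos: [0.5408, -0.0723, 0.1523]
tool_rot: [0.002, 0.166, 0.986, -0.001]
contact_force: [0.4, 0.3, -0.0]
gripper_width: -0.001
grasp_force: 0.0
```

```bash
python3 chk.py
```

```text
tool local [-16.15482978] [-192.31596148] [ 0.54082244 -0.07230398  0.15234086] 4.2833
[ 6.17962343e-01  1.04366070e-01 -3.32425863e-01 -1.96597270e-01
 -1.89204809e+02] 56.314860199149265
```

The tray measures -0.2 mm, so it is home. Next I move behind the pin head and descend.

Call:
arm_command(rows=[[0, [-0.011, -0.2, 0], [0, 0, 0]], [0, [-0.011, -0.2, 0], [0, 0, 0]], [0, [-0.011, -0.2, -0.2], [0, 0, 0]], [0, [-0.011, -0.2, -0.35], [0, 0, 0]], [0, [-0.011, -0.2, -0.424], [0, 0, 0]], [0, [-0.011, -0.2, -0.424], [0, 0, 0]], [0, [-0.011, -0.2, -0.424], [0, 0, 0]]])

```text
time: 4.97
tool_pos: [0.5366, -0.1277, 0.0225]
tool_rot: [-0.001, 0.165, 0.986, 0.0]
contact_force: [0.4, 0.1, 0.1]
gripper_width: 0.0
grasp_force: 0.0
```

```bash
python3 chk.py; python3 run.py; python3 -c "
import cv2,numpy as np
a=cv2.imread('pics/o_top.png');b=cv2.imread('pics/o_side.png')
cv2.imwrite('pics/m3.png',np.hstack([a[200:,350:750],b[200:600,250:650]]))"
```

```text
tool local [-2.16163013] [-246.07124135] [ 0.53663577 -0.12769271  0.02247198] 4.9667
[ 6.18781824e-01  1.04777601e-01 -3.31589425e-01  1.50933148e+01
 -2.08184295e+02] 59.16948680914288
(600, 775, 3)
(600, 775, 3)
```

View pics/m3.png

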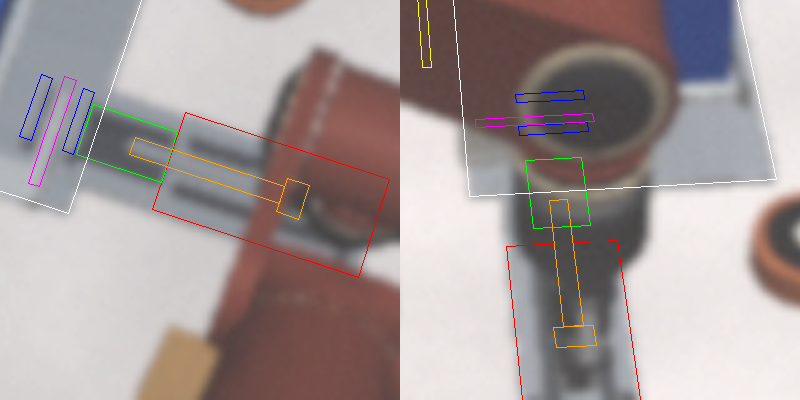

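The shut fingers are just behind the head (right panel about (585, 350)), and the pin tip is still at (130, 150) in the left panel. I'll push along +y.

Call:
arm_command(rows=[[0, [0.006, -0.002, 0.007], [0, 0, 0]], [0, [0.014, 0.02, 0.007], [0, 0, 0]], [0, [0.022, 0.045, 0.007], [0, 0, 0]], [0, [0.03, 0.069, 0.007], [0, 0, 0]], [0, [0.038, 0.093, 0.007], [0, 0, 0]], [0, [0.046, 0.117, 0.007], [0, 0, 0]], [0, [0.05, 0.13, 0.007], [0, 0, 0]], [0, [0.05, 0.13, 0.007], [0, 0, 0]]])

```text
time: 5.73
tool_pos: [0.5523, -0.0884, 0.0262]
tool_rot: [0.0, 0.164, 0.986, 0.0]
contact_force: [0.2, -0.5, -0.3]
gripper_width: -0.004
grasp_force: 0.0
```

Call:
arm_command(rows=[[0, [0.006, 0.019, 0], [0, 0, 0]], [0, [0.013, 0.038, 0], [0, 0, 0]], [0, [0.019, 0.057, 0], [0, 0, 0]], [0, [0.026, 0.076, 0], [0, 0, 0]], [0, [0.026, 0.076, 0], [0, 0, 0]]])

```text
time: 6.15
tool_pos: [0.5599, -0.0655, 0.0259]
tool_rot: [-0.0, 0.164, 0.986, 0.0]
contact_force: [-0.7, -0.6, 0.0]
gripper_width: 0.001
grasp_force: 0.0
```

Call:
arm_command(rows=[[0, [0.006, 0.019, 0], [0, 0, 0]], [0, [0.013, 0.038, 0], [0, 0, 0]], [0, [0.018, 0.052, 0], [0, 0, 0]], [0, [0.018, 0.052, 0], [0, 0, 0]]])

```text
time: 6.48
tool_pos: [0.5653, -0.0501, 0.026]
tool_rot: [-0.0, 0.164, 0.986, 0.0]
contact_force: [0.3, -0.3, 0.1]
gripper_width: -0.001
grasp_force: 0.0
```

Call:
arm_command(rows=[[0, [0.003, 0.009, 0], [0, 0, 0]], [0, [0.006, 0.019, 0], [0, 0, 0]], [0, [0.008, 0.022, 0], [0, 0, 0]], [0, [0.009, 0.027, 0], [0, 0, 0]], [0, [0.009, 0.027, 0], [0, 0, 0]]])

```text
time: 6.9
tool_pos: [0.5679, -0.0428, 0.0261]
tool_rot: [0.0, 0.165, 0.986, 0.0]
contact_force: [0.8, 0.3, 0.3]
gripper_width: 0.001
grasp_force: 0.0
```

Call:
arm_command(rows=[[0, [0.002, 0.005, 0], [0, 0, 0]], [0, [0.003, 0.009, 0], [0, 0, 0]], [0, [0.003, 0.009, 0], [0, 0, 0]]])

```text
time: 7.15
tool_pos: [0.5688, -0.0402, 0.0261]
tool_rot: [0.0, 0.165, 0.986, 0.0]
contact_force: [0.2, -1.2, -0.4]
gripper_width: 0.005
grasp_force: 0.1
```

```bash
python3 chk.py; sed -i 's/q\[3\]=11/q[3]=0;q[4]=-124/' run.py; python3 run.py; python3 -c "
import cv2,numpy as np
a=cv2.imread('pics/o_top.png');b=cv2.imread('pics/o_side.png')
cv2.imwrite('pics/m4.png',np.hstack([a[200:,350:750],b[200:600,250:650]]))"
```

```text
tool local [-0.09632484] [-152.82593121] [ 0.5688143  -0.04015132  0.02611945] 7.15
[ 6.19048477e-01  1.04340794e-01 -3.29422243e-01  1.83877621e+01
 -1.16730180e+02] 56.07069653434553
(600, 775, 3)
(600, 775, 3)
```

View pics/m4.png

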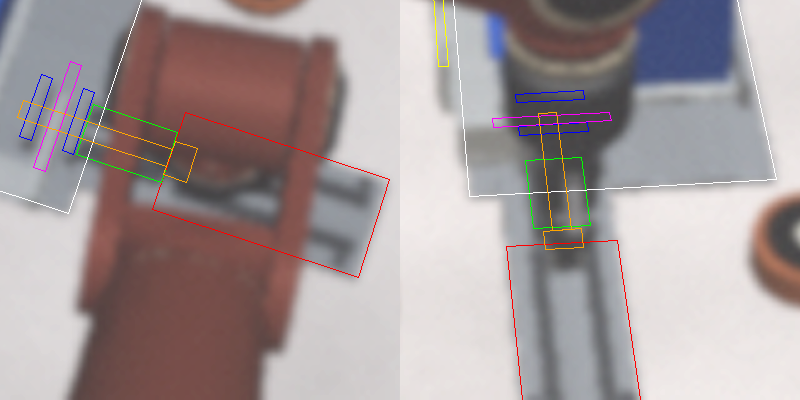

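The head is hidden by the gripper, and the fingers are just outside the saddle end at right panel (565, 262). No stop force yet, so I keep creeping.

Call:
arm_command(rows=[[0, [0.002, 0.005, 0], [0, 0, 0]], [0, [0.003, 0.008, 0], [0, 0, 0]], [0, [0.003, 0.008, 0], [0, 0, 0]]])

```text
time: 7.5
tool_pos: [0.5695, -0.0386, 0.0261]
tool_rot: [-0.0, 0.165, 0.986, -0.001]
contact_force: [-1.4, -4.3, 0.3]
gripper_width: -0.002
grasp_force: 2.3
```

Call:
arm_command(rows=[[0, [0.002, 0.005, 0], [0, 0, 0]], [0, [0.002, 0.006, 0], [0, 0, 0]], [0, [0.002, 0.006, 0], [0, 0, 0]]])

```text
time: 7.75
tool_pos: [0.5696, -0.0383, 0.0261]
tool_rot: [-0.001, 0.165, 0.986, -0.002]
contact_force: [-3.8, -9.5, 1.4]
gripper_width: -0.003
grasp_force: 5.1
```

It has stopped firmly (9.5 N). I'll back off, lift clear and check.

Call:
arm_command(rows=[[0, [-0.02, -0.06, 0], [0, 0, 0]], [0, [-0.04, -0.12, 0], [0, 0, 0]], [0, [-0.04, -0.12, 0.5], [0, 0, 0]], [0, [-0.04, -0.12, 0.5], [0, 0, 0]], [0, [-0.04, -0.12, 0.5], [0, 0, 0]], [0, [-0.04, -0.12, 0.5], [0, 0, 0]], [0, [-0.3, -0.9, 0.5], [0, 0, 0]], [0, [-0.3, -0.9, 0.5], [0, 0, 0]], [0, [-0.3, -0.9, 0.5], [0, 0, 0]], [0, [-0.3, -0.9, 0.5], [0, 0, 0]], [0, [-0.3, -0.9, 0.5], [0, 0, 0]], [0, [-0.3, -0.9, 0.5], [0, 0, 0]]])

```text
time: 8.75
tool_pos: [0.4796, -0.3077, 0.1764]
tool_rot: [0.001, 0.165, 0.986, 0.0]
contact_force: [1.1, -0.3, -0.3]
gripper_width: -0.002
grasp_force: 0.0
```

```bash
python3 chk.py; python3 run.py; python3 -c "
import cv2,numpy as np
a=cv2.imread('pics/o_top.png');b=cv2.imread('pics/o_side.png')
cv2.imwrite('pics/m5.png',np.hstack([a[200:,350:750],b[200:600,250:650]]))"
```

```text
tool local [2.2672232] [-434.81561976] [ 0.47964549 -0.30768206  0.17640665] 8.75
[ 6.18313172e-01  1.04101384e-01 -3.26427280e-01  1.17124197e+01
 -1.21035179e+02] 66.5377250989516
(600, 775, 3)
(600, 775, 3)
```

View pics/m5.png

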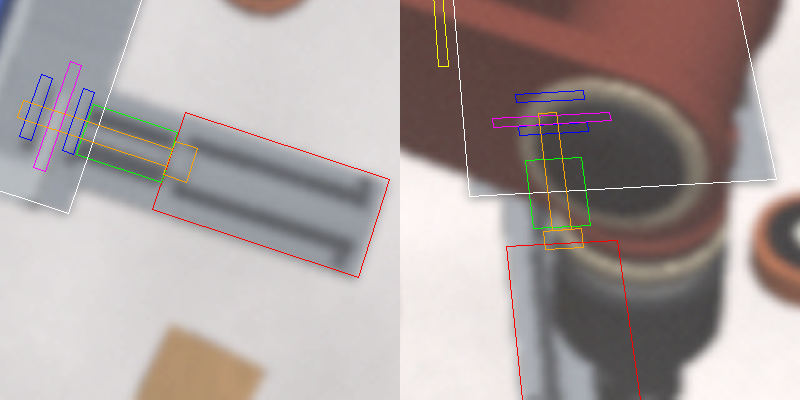

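The pin fits at the saddle end (shoulder at about -121 mm). The tray estimate is noisy because my tongue extents were wrong, so I'll check it using only the flange and the home-tongue extents.

```bash
python3 - <<'E'
from fit import *
q=np.load('q.npy'); P=cloud(dict(np.load('/tmp/top.npz'))).reshape(-1,3); P=P[(P[:,2]<.15)&(P[:,2]>-.03)]
x,y=local(P,q); z=P[:,2]*1e3
print('flange-band median z by x, y 20..140')
for a in range(-90,-40,4):
    m=(x>a)&(x<a+4)&(y>20)&(y<140); print(a+2,m.sum(),np.percentile(z[m],[25,50,75]).round())
print('tongue band y -48..-42 by x')
for a in range(-90,40,8):
    m=(x>a)&(x<a+8)&(y>-49)&(y<-41); print(a+4,m.sum(),np.median(z[m]).round())
print('pin line |x|<5 by y')
for a in range(-180,-64,4):
    m=(abs(x)<6)&(y>a)&(y<a+4); print(a+2,m.sum(),np.median(z[m]).round(),end='; ')
E
```

```text
flange-band median z by x, y 20..140
-88 41 [-2.  1.  4.]
-84 39 [-4. -1.  2.]
-80 41 [-2.  0.  2.]
-76 37 [-1.  1.  3.]
-72 72 [-2.  3. 33.]
-68 80 [21. 51. 55.]
-64 22 [51. 54. 56.]
-60 12 [15. 18. 20.]
-56 43 [15. 17. 20.]
-52 42 [15. 19. 21.]
-48 43 [16. 18. 22.]
-44 41 [16. 18. 21.]
-40 42 [15. 18. 21.]
tongue band y -48..-42 by x
-86 6 2.0
-78 5 -1.0
-70 5 1.0
-62 9 6.0
-54 7 43.0
-46 7 44.0
-38 5 48.0
-30 7 45.0
-22 8 47.0
-14 6 40.0
-6 8 46.0
2 6 46.0
10 7 47.0
18 3 8.0
26 6 3.0
34 5 7.0
42 4 8.0
pin line |x|<5 by y
-178 4 15.0; -174 4 12.0; -170 5 13.0; -166 4 15.0; -162 4 12.0; -158 4 15.0; -154 5 13.0; -150 4 14.0; -146 4 18.0; -142 5 15.0; -138 4 36.0; -134 5 36.0; -130 5 39.0; -126 4 38.0; -122 3 26.0; -118 5 29.0; -114 5 31.0; -110 3 29.0; -106 5 30.0; -102 5 30.0; -98 5 32.0; -94 5 34.0; -90 5 30.0; -86 5 31.0; -82 4 29.0; -78 4 30.0; -74 5 30.0; -70 4 33.0; -66 6 31.0;
```

The flange is at x ≈ -70 to -63 and the tongue spans -60 to 15, so the tray is home. The pin head spans y -140 to -124, so it is seated.

```bash
python3 -c "
from plant import manip; print(manip.job_done())"
```

```text
the job is handed in; nothing more can be done
None
```

The tray is pushed fully home, the lock pin is through both lugs and the tongue with its head against the saddle, and the job is handed in; the call returned no verdict, so this rests on my final depth check.

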